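# Stow the microtome knife and hold the hand wheel at its heavy point

### The job

Make the microtome safe: first, before moving the hand wheel, slide the knife edge-down into the slot of the wooden block until it is fully home, and let it go. Then turn the hand wheel by its crank grip to feel where its hidden weight sits (it is hard to turn while the weight climbs, easy while it sinks), bring the weight straight down below the axle, and finish still holding the crank grip there with the wheel at rest. Leave the bottle, the slide box and the dish where they are.

Things in the scene. Friction and masses are not known exactly. Their poses are not given: they have to be found in the camera images.
- knife: microtome knife: flat steel plate 90 long (its x) x 4 thick (its y) x 54 tall (its z), with a grey grip bar 70 long x 12 thick x 28 tall along its top, from 48 to 76 mm above the lower edge; 0.15 kg. Origin: middle of the lower edge. It starts standing on its lower edge in the groove of the aluminium rest, nearly upright.
- rest: low aluminium rest fixed to the bench, 60 (x) x 44 (y) x 28 mm tall, with a groove along its x, 6 wide and 18 deep, open at both ends. Origin: centre of its underside.
- block: wooden block fixed to the bench, 130 (x) x 60 (y) x 50 mm tall, with one slot in its top. Origin: centre of its underside.
- slot (a point): centre of the slot's mouth on the block's top, 50 mm above the bench; axes as the block's. The slot runs along x: 99 long, 8 wide, 32 deep, closed at the ends, mouth chamfered by 3 mm. The knife home stands on the slot's floor, 18 mm above the bench, its grip bar beginning 16 mm above the block. Either way round will do.
- microtome: microtome fixed to the bench: grey base 300 (x) x 160 (y) x 30, cream housing 180 x 150 on it from x -30 to +150, top 223 mm above the bench; steel knife holder (115 mm high) and specimen clamp (180 mm high) at its -x end, towards the robot. The hand wheel is on its -y flank. Origin: centre of its underside.
- axle (a point): centre of the hand wheel's outer face, on its axis: at (40, -107, 115) mm in the microtome's frame, fixed, axes parallel to the microtome's. The axis is its y; -y points out of the wheel, where the crank is. The wheel is a plain cream disc 140 across, 20 thick, behind this face.
- handwheel (a joint): angle of the hand wheel, no stops. 0: crank straight above the axle; at angle a the crank lies 50*sin(a) mm along the point axle's x and 50*cos(a) mm above it. Bearing drag about 0.2 N m, more than the greatest moment of the hidden weight (0.14 to 0.185 N m): the wheel stays where it is left. The weight lies inside the disc, unseen, in a direction that differs each time.
- crank: grey crank grip: a sleeve, 22 across, 55 long, parallel to the axle and 50 mm off the axis, spinning freely on its pin (its own orientation means nothing). Origin: its middle, 58 mm out (-y) from the wheel's face; it spans 30 to 85 mm out. Held from above it can be carried round the circle. Its own weight is counterbalanced.
- bottle: amber bottle, 54 across and about 90 tall, bystander. Origin: centre of its underside.
- slidebox: grey slide box with white lid, 92 x 36 x 34 tall, bystander. Origin: centre of its underside.
- dish: clear square dish with crossed yellow tape, 87 x 87 x 18 tall, bystander. Origin: centre of its underside.
Mind the look-alikes: they are no part of the job. There is more than one size of the knife; the one meant has the size given above. What is shaped like the block but green is not meant.

How it is judged:
By the outcome, as a careful person would: the job done as asked, in the order asked, and still so for the second after the job is handed in, while the arm keeps its last pose, push and grip.
It also fails if it takes over 72 s, if anything falls off the work surface, if the arm or the gripper's body presses on something with over 40 N, if the wrist force passes 120 N, or if a joint passes its speed limit or range.

### The arm

A 6-joint arm with a two-finger parallel gripper is mounted at the origin on the work surface. World frame = base frame: x ahead of the robot, y to its left, z up, the work surface at z = 0. Lengths are in m, angles in degrees, forces in N, time in s.
With the tool pointing down it reaches from about 0.4 to 0.825 m from the base axis. Payload 7 kg.
Tool frame: the origin (TCP) lies between the finger pads; the fingertips stand 19 mm ahead of it and the grasp point (between the pads) is the TCP; z points along the fingers, y is the line along which they close (so a half turn about z gives the same grasp; the last joint's range is limited). The gripper opens to 88 mm and grips with 3 to 60 N. Pads are 19 mm wide; open, the fingers measure 130 mm over their backs; the gripper's body (78 mm by 193 mm) begins 47 mm behind the grasp point.
Start: joints at [85.835, 20.546, 0.682, 0, -70.136, -16.507], TCP at [0.238, 0.632, 0.207] pointing down, gripper open.
Joint ranges: [-176.03, 176.03], [-82.01, 121.73], [-58.28, 71.71], [-173.87, 95.51], [-174.79, -0.11], [-173.66, 173.66]. Speed limits (degrees/s): [136.94, 136.94, 172.46, 180, 180, 180].

### API

Orientations are given as [roll, pitch, yaw] about the fixed x, y, z axes, in that order (R = Rz(yaw) Ry(pitch) Rx(roll)).
In Python, from plant import get_obs, snapshot, close_job, spot_in, spot_point gives the robot as it stands.
- The arm moves only by the tool play_rows, never from a script. Its argument "plan" is a list of rows, each a list of 6 numbers: the shift along the tool's x, y, z in cm, then the turn, a rotation vector about the tool's x, y, z in degrees. A call has 1 to 20 rows; each row shifts and turns the commanded pose from where the row before left it, along the tool's axes as they then stand; what a row does not reach is not made up. A row lasts 1/12 s, in which the tool goes at most 41.7 mm and 7.16 degrees, less where a joint would pass 70% of its speed; a pose out of reach is approached as far as the arm can. A call is refused whole if a number of a shift passes 4.17 or a number of a turn 7.16, either way. A call with a gripper value outside its range is refused whole. "grip" is the finger opening in cm, from 0 to 8.76, set as the call begins (left out, the last holds). The fingers move at their own pace and stop on an object; the grip force is fixed at half the most. Time passes only in rows, so rows that do not move let the fingers close. It gives the time, the measured TCP pose, the force, the opening and the grip force at its end, in the units of the state.
- get_obs(): the state, without advancing time (a new reading comes with each control period).
- snapshot(name): name is "scene" or "top" or "wrist"; returns a dict with "frame" (384x512x3 uint8, red, green, blue), "fx", "fy", "cx", "cy" (pixels), "position" and "attitude" of the camera in the world. Camera axes: x right, y down, z forward; pixel columns grow to the right and rows downward; lengths in m; the calibration is good to about 2 mm. A picture is of the moment at which its call begins. There is no depth.
- close_job(): hands the job in; it is judged then, once.
Trained networks look in the newest picture that a camera, given by its name, has taken for a name from the list of things; names that differ only in an ending like _2 or _b are one class to them, and where a whole thing is asked for, a point or a joint stands for the part that bears it (a point fixed in the world has none). Each returns a list of dicts, best first, with "score" (0 to 1); they miss things now and then, are a little off and sometimes report something else, mostly with a low value. They report only what shows in the picture. A call takes as long as a camera call. They do not tell look-alikes from the thing itself.
- spot_in(camera, thing): "position" ([x, y, z] in m, in world coordinates, good to about 4 mm: the middle of the surface that is visible of it).
- spot_point(camera, thing): "position" ([x, y, z] in m, in world coordinates, good to about 4 mm: a listed point, or the origin of a listed thing).
The state is a dict: "clock": time; "joint_pos": joint angles; "qvel": joint speeds; "tau": joint torques, N m; "tool_pos": TCP position; "orientation": TCP orientation; "force": force on the tool from outside, world axes, zero at the start; "moment": the same for the moment, N m; "opening": finger opening in m; "gripper_force": force on a finger pad.
Only numpy, scipy, OpenCV 4.12 (cv2) and the standard library are available. Lean on these libraries where they do the work, as an engineer would, in place of code of your own. Each camera call takes 0.05 s, during which the arm holds its last target. There are 200 camera calls.

## Working session

There is one attempt and no reset: what is moved stays moved. The work goes in short steps, Python scripts to look and compute and a tool call to move; the robot and the scene stay as the last step left them, time stands still between calls to the robot, and variables do not carry over. Pictures are saved under pics/ and viewed, at most 10 in all, crops included, and the job is handed in when it is done.

Besides the shell and the picture viewer there is one more tool, called after "Request:" as name(argument=value, ...), one argument or row to a line, values as JSON. play_rows: Moves the arm, as the interface text tells. Its arguments: {"type":"object","properties":{"plan":{"type":"array","items":{"type":"array","items":{"type":"number"}}},"grip":{"type":"number"}},"required":["plan"]}

```bash
mkdir -p pics; ls
cat > h.py <<'E'
import numpy as np,cv2
from scipy.spatial.transform import Rotation as R
from plant import get_obs,snapshot,close_job,spot_in,spot_point
def shot(c,f=None):
    s=snapshot(c)
    if f: cv2.imwrite('pics/'+f,s['frame'][:,:,::-1])
    return s
E
python3 - <<'E'
from h import *
o=get_obs();print(o)
for c in ['scene','top']:
    s=shot(c,c+'0.png');print(c,s['fx'],s['fy'],s['cx'],s['cy'],s['position'],s['attitude'])
    for t in ['knife','rest','block','slot','axle','crank','microtome','bottle','slidebox','dish']:
        print(t,[(round(d['score'],2),np.round(d['position'],3).tolist()) for d in spot_point(c,t)[:4]])
E
```

```text
pics
{'clock': 0.0, 'joint_pos': array([ 8.58339360e+01,  2.05921324e+01,  6.33135956e-01, -1.81693172e-02,
       -7.01342460e+01, -1.65081832e+01]), 'qvel': array([ 0.05027533, -0.07247092, -0.05852681, -0.09619763, -0.04936051,
       -0.02882535]), 'tau': array([ 9.36799697e-04, -5.82712841e+01,  2.93050790e+01,  6.99706122e+00,
        7.13090019e-03, -1.48838835e-04]), 'tool_pos': array([0.23815458, 0.63104434, 0.20641612]), 'orientation': array([ 1.79905747e+02, -1.01212558e-02, -2.06804271e+01]), 'force': array([0.41046792, 0.16685407, 0.76948569]), 'moment': array([-0.03029867, -0.02714668, -0.06181676]), 'gripper_force': 0.0, 'opening': 0.08757364562570279}
scene 421.6645264163083 421.6645264163083 254.48789605035992 182.44327333959276 [1.14803314 0.63362334 0.96504873] [-131.90278937    1.21173022  140.41635992]
knife [(0.77, [0.395, -0.224, 0.0]), (0.59, [0.571, -0.097, -0.003])]
rest [(0.76, [0.48, -0.148, -0.001])]
block [(0.78, [0.552, -0.543, 0.002]), (0.66, [0.546, -0.373, -0.001])]
slot [(0.67, [0.555, -0.544, 0.049]), (0.66, [0.544, -0.374, 0.054]), (0.27, [0.39, -
[... 349 characters left out ...]
5 255.44035136314176 195.14487891867913 [ 0.51967909 -0.10811223  1.3802661 ] [-176.93519742   -1.11427297  -88.72003325]
knife [(0.58, [0.576, -0.093, -0.002]), (0.52, [0.397, -0.222, -0.0]), (0.42, [0.485, -0.151, 0.01]), (0.23, [0.482, -0.149, 0.002])]
rest [(0.49, [0.48, -0.15, -0.001])]
block [(0.97, [0.549, -0.375, -0.0]), (0.59, [0.554, -0.543, -0.002])]
slot [(0.72, [0.553, -0.546, 0.048]), (0.59, [0.549, -0.371, 0.05]), (0.42, [0.481, -0.149, 0.003])]
axle [(0.68, [0.539, 0.176, 0.119])]
crank [(0.4, [0.582, 0.108, 0.126])]
microtome [(0.72, [0.514, 0.287, -0.003])]
bottle [(0.62, [0.757, -0.07, -0.0])]
slidebox [(0.59, [0.391, -0.017, -0.001])]
dish [(0.98, [0.709, -0.324, 0.003])]
```

```bash
cd pics; python3 -c "
import cv2,numpy as np
cv2.imwrite('both.png',cv2.resize(np.hstack([cv2.imread('scene0.png'),cv2.imread('top0.png')]),(800,300)))"
```

```text
(no output)
```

View pics/top0.png

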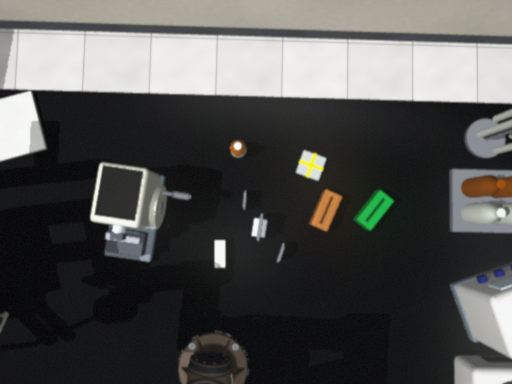

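View pics/scene0.png

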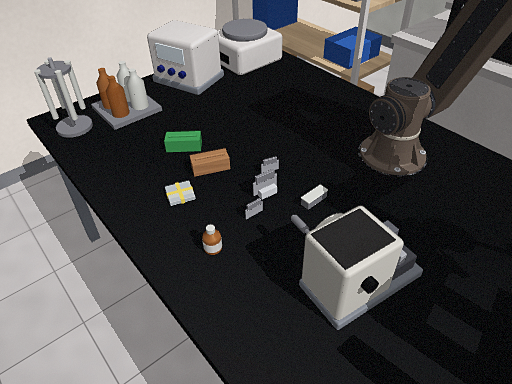

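The top view shows the knife in its rest near (260,227), the brown block at (326,210), the green decoy at (374,210), and two decoy knives at (244,200) and (281,252). The crank is at (180,195). Next I'll measure the yaws.

```bash
cat >> h.py <<'E'
def ray(s,uv,z):
    M=R.from_euler('xyz',s['attitude'],degrees=True).as_matrix()
    uv=np.atleast_2d(uv).astype(float)
    d=np.c_[(uv[:,0]-s['cx'])/s['fx'],(uv[:,1]-s['cy'])/s['fy'],np.ones(len(uv))]@M.T
    p=np.array(s['position']);return p+d*((z-p[2])/d[:,2])[:,None]
def proj(s,P):
    M=R.from_euler('xyz',s['attitude'],degrees=True).as_matrix()
    q=(np.atleast_2d(P)-s['position'])@M
    return q[:,:2]/q[:,2:]*[s['fx'],s['fy']]+[s['cx'],s['cy']]
def tool(target,o=None):
    "shift in tool axes, cm"
    o=o or get_obs();M=R.from_euler('xyz',o['orientation'],degrees=True).as_matrix()
    return np.round((np.array(target)-o['tool_pos'])@M*100,2)
E
python3 - <<'E'
from h import *
s=shot('top');f=s['frame'];hsv=cv2.cvtColor(f,cv2.COLOR_RGB2HSV)
def rect(mask,z,n):
    ys,xs=np.nonzero(mask);P=ray(s,np.c_[xs,ys],z)[:,:2]
    r=cv2.minAreaRect((P*1000).astype(np.float32));c,v=np.linalg.eigh(np.cov(P.T));print(n,r,'pca',np.degrees(np.arctan2(v[1,1],v[0,1])),P.mean(0))
def win(m,u0,u1,v0,v1):
    k=np.zeros_like(m);k[v0:v1,u0:u1]=m[v0:v1,u0:u1];return k
sat=(hsv[...,1]>100)&(hsv[...,2]>60)
rect(win(sat,300,348,180,240),.05,'block')
g=f.max(2)>70
rect(win(g,248,272,208,245),.03,'rest+knife')
rect(win(g,238,250,185,215),.05,'knife b'); rect(win(g,272,290,238,268),.05,'knife c')
cv2.imwrite('pics/c.png',cv2.resize(f[150:270,85:345,::-1],None,fx=3,fy=3,interpolation=cv2.INTER_CUBIC))
print(tool([.48,-.15,.33]))
E
```

```text
block ((547.3748779296875, -372.004150390625), (73.39818572998047, 139.01376342773438), 67.1463623046875) pca 156.7780399160349 [ 0.5470651 -0.3720665]
rest+knife ((484.94708251953125, -147.5232391357422), (50.510093688964844, 94.42717742919922), 81.81971740722656) pca 171.80917265633965 [ 0.48257663 -0.14694486]
knife b ((575.68798828125, -94.37207794189453), (13.519865036010742, 65.14163208007812), 84.2671890258789) pca 176.16854578637628 [ 0.57573507 -0.09437123]
knife c ((398.8825378417969, -221.683837890625), (12.873513221740723, 66.08759307861328), 72.53845977783203) pca 163.69088762643537 [ 0.39927009 -0.22172732]
[ 50.2   64.59 -12.26]
```

View pics/c.png

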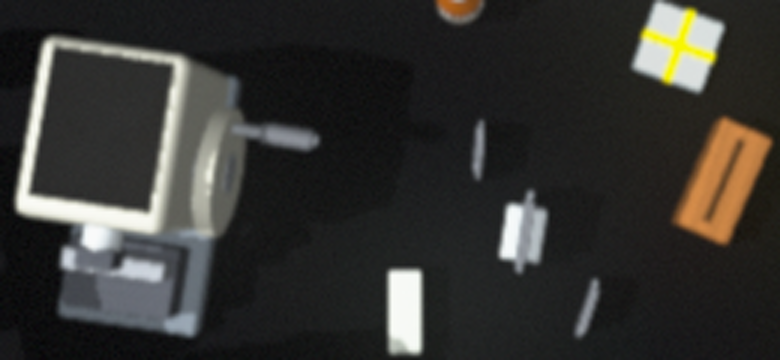

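Request:
play_rows(
  plan=[
    [0, 0, -4, 0, 0, 0],
    [0, 0, -4, 0, 0, 0],
    [0, 0, -4, 0, 0, 0],
  ],
)

```text
clock: 1.4
tool_pos: [0.2383, 0.631, 0.3285]
orientation: [179.9, -0.0, -20.7]
force: [0.5, 1.3, 0.5]
opening: 0.0873
gripper_force: 0.0
```

Request:
play_rows(
  plan=[
    [2.51, 3.23, 0, 0, 0, 0],
    [2.51, 3.23, 0, 0, 0, 0],
    [2.51, 3.23, 0, 0, 0, 0],
    [2.51, 3.23, 0, 0, 0, 0],
    [2.51, 3.23, 0, 0, 0, 0],
    [2.51, 3.23, 0, 0, 0, 0],
    [2.51, 3.23, 0, 0, 0, 0],
    [2.51, 3.23, 0, 0, 0, 0],
    [2.51, 3.23, 0, 0, 0, 0],
    [2.51, 3.23, 0, 0, 0, 0],
    [2.51, 3.23, 0, 0, 0, 0],
    [2.51, 3.23, 0, 0, 0, 0],
    [2.51, 3.23, 0, 0, 0, 0],
    [2.51, 3.23, 0, 0, 0, 0],
    [2.51, 3.23, 0, 0, 0, 0],
    [2.51, 3.23, 0, 0, 0, 0],
    [2.51, 3.23, 0, 0, 0, 0],
    [2.51, 3.23, 0, 0, 0, 0],
    [2.51, 3.23, 0, 0, 0, -6],
    [2.51, 3.23, 0, 0, 0, -6],
  ],
)

```text
clock: 3.07
tool_pos: [0.4818, -0.1459, 0.328]
orientation: [-180.0, -0.1, -9.2]
force: [0.9, 1.1, 1.1]
opening: 0.0878
gripper_force: 0.0
```

Run:
```python
from h import *
s=shot('wrist','w1.png');o=get_obs();print(o['tool_pos'],o['orientation'],o['joint_pos'],s['position'],s['attitude'],s['fx'])
for t in ['knife','rest']:
    print(t,[(round(d['score'],2),np.round(d['position'],4).tolist()) for d in spot_point('wrist',t)[:4]])
```

```text
[ 0.48386325 -0.15057363  0.32689495] [ 1.79869419e+02  3.20491274e-02 -8.48811181e+00] [  5.05568056   1.12734131  -8.37671909   0.12108499 -80.55769886
  76.43631526] [ 0.55003665 -0.15600886  0.50493355] [ 1.65168149e+02  1.55922445e-02 -9.92700807e+01] 326.88135655309304
knife [(0.86, [0.5797, -0.094, 0.0022]), (0.68, [0.4861, -0.1487, 0.006]), (0.61, [0.399, -0.225, 0.0058])]
rest [(0.78, [0.4798, -0.1443, 0.0033])]
```

View pics/w1.png

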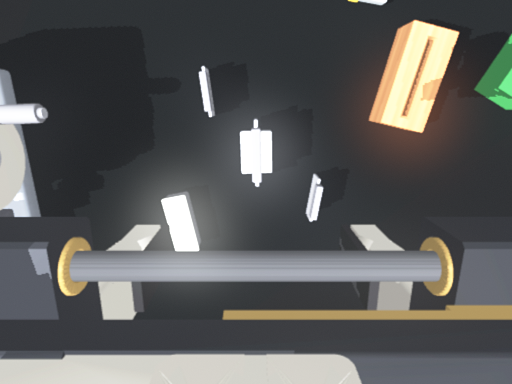

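The wrist view shows the knife in its rest at (257,152), with smaller decoy knives at (207,92) and (315,198), and the slot at (420,75). I'll move closer for a finer look.

Request:
play_rows(
  plan=[
    [-1.5, 0, 3.5, 0, 0, 0],
    [-1.5, 0, 3.5, 0, 0, 0],
    [-1.5, 0, 3.5, 0, 0, 0],
    [-0.5, 0, 2.5, 0, 0, 0],
    [0, 0, 0, 0, 0, 0],
  ],
)

```text
clock: 3.63
tool_pos: [0.4283, -0.1343, 0.1932]
orientation: [180.0, 0.4, -9.5]
force: [-1.8, 0.9, -1.4]
opening: 0.0876
gripper_force: 0.0
```

Run:
```python
from h import *
s=shot('wrist','w2.png');o=get_obs();print(o['tool_pos'],o['orientation'])
import pickle;pickle.dump(s,open('w2.pkl','wb'))
for t in ['knife','rest']:
    print(t,[(round(d['score'],2),np.round(d['position'],4).tolist()) for d in spot_point('wrist',t)[:3]])
# overlay of the guessed knife model
f=s['frame'].copy()
yaw=np.radians(-8.2);c=np.array([.485,-.149,.010])
P=lambda L:c+np.array([[x*np.cos(yaw)-y*np.sin(yaw),x*np.sin(yaw)+y*np.cos(yaw),z] for x,y,z in L])
bar=proj(s,P([(-.035,-.006,.076),(.035,-.006,.076),(.035,.006,.076),(-.035,.006,.076)]))
bl=proj(s,P([(-.045,0,.054),(.045,0,.054)]))
print(bar.round(1).tolist(),bl.round(1).tolist())
u,v=bar.mean(0).astype(int);print(u,v)
k=4;u0,v0=u-90,max(v-75,0);g=cv2.resize(f[v0:v0+140,u0:u0+180],None,fx=k,fy=k,interpolation=cv2.INTER_CUBIC)
for L,cl in((bar,True),(bl,False)):
    cv2.polylines(g,[(((L-[u0,v0])*k+k/2).astype(np.int32))],cl,(255,0,0),1)
cv2.imwrite('pics/w2c.png',g[:,:,::-1]);print(u0,v0)
```

```text
[ 0.4309913  -0.13476797  0.19639592] [179.9566989    0.18556132  -9.42337436]
knife [(0.74, [0.5501, -0.3788, 0.0021]), (0.71, [0.5801, -0.0905, 0.0014]), (0.63, [0.4011, -0.2223, 0.0028])]
rest [(0.64, [0.4835, -0.1432, 0.0001])]
[[269.8, 157.3], [268.8, 72.5], [254.2, 72.8], [256.1, 157.6]] [[262.6, 164.1], [260.8, 62.7]]
262 115
172 40
```

View pics/w2c.png

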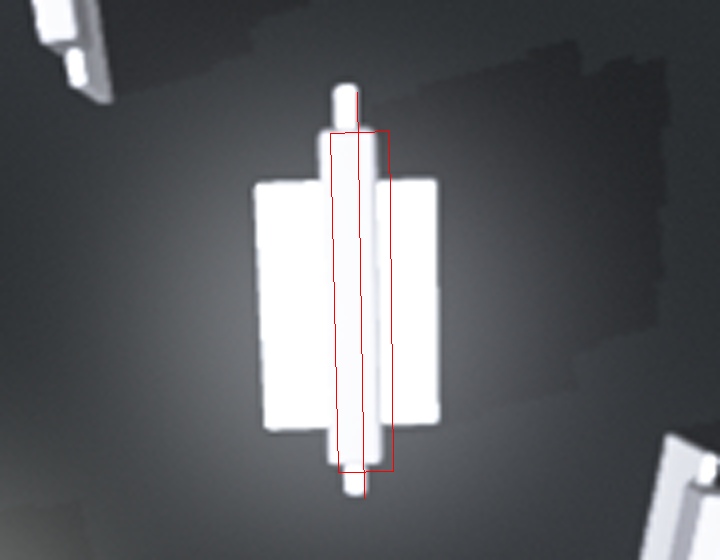

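The overlay shows the real knife about 2.4 mm in +y and 1 mm in +x from my guess. That puts it at (0.486, -0.1467), yaw about -8.3°, so I'll go and grasp it.

```bash
python3 -c "
from h import *
print(tool([.486,-.1467,.074]))"
```

```text
[ 5.26  0.3  12.55]
```

Request:
play_rows(
  plan=[
    [0, 0, 0, 0, 0, 0],
  ],
  grip=5,
)

```text
clock: 3.87
tool_pos: [0.4348, -0.1351, 0.1996]
orientation: [-180.0, -0.2, -9.4]
force: [-0.1, -0.1, 0.3]
opening: 0.085
gripper_force: 0.0
```

Request:
play_rows(
  plan=[
    [0, 0, 0, 0, 0, 0],
  ],
)

```text
clock: 3.95
tool_pos: [0.4344, -0.1352, 0.1992]
orientation: [-180.0, -0.2, -9.4]
force: [1.0, -0.7, 0.3]
opening: 0.0793
gripper_force: 0.0
```

Request:
play_rows(
  plan=[
    [0, 0, 0, 0, 0, 0],
  ],
)

```text
clock: 4.03
tool_pos: [0.4338, -0.1353, 0.1986]
orientation: [-180.0, -0.1, -9.4]
force: [0.4, -0.8, 0.7]
opening: 0.0728
gripper_force: 0.0
```

Request:
play_rows(
  plan=[
    [2.5, 0.1, 1.5, 0, 0, 0],
    [2.0, 0.1, 2.5, 0, 0, 0],
    [0.82, 0.08, 2.5, 0, 0, 0],
    [0, 0, 2.5, 0, 0, -1.1],
    [0, 0, 2.0, 0, 0, 0],
    [0, 0, 1.4, 0, 0, 0],
    [0, 0, 0, 0, 0, 0],
    [0, 0, 0, 0, 0, 0],
    [0, 0, 0, 0, 0, 0],
    [0, 0, 0, 0, 0, 0],
    [0, 0, 0, 0, 0, 0],
  ],
)

```text
clock: 4.95
tool_pos: [0.4857, -0.1469, 0.0747]
orientation: [-180.0, -0.1, -8.3]
force: [-0.1, 0.6, 0.2]
opening: 0.0497
gripper_force: 0.0
```

Request:
play_rows(
  plan=[
    [0, 0, 0, 0, 0, 0],
    [0, 0, 0, 0, 0, 0],
  ],
)

```text
clock: 5.12
tool_pos: [0.4851, -0.1469, 0.0741]
orientation: [-180.0, -0.1, -8.3]
force: [-0.5, -0.5, 0.2]
opening: 0.0501
gripper_force: 0.0
```

Now at the target, so I'll close.

Request:
play_rows(
  plan=[
    [0, 0, 0, 0, 0, 0],
    [0, 0, 0, 0, 0, 0],
    [0, 0, 0, 0, 0, 0],
    [0, 0, 0, 0, 0, 0],
    [0, 0, 0, 0, 0, 0],
    [0, 0, 0, 0, 0, 0],
    [0, 0, 0, 0, 0, 0],
    [0, 0, 0, 0, 0, 0],
    [0, 0, 0, 0, 0, 0],
    [0, 0, 0, 0, 0, 0],
  ],
  grip=0.5,
)

```text
clock: 5.95
tool_pos: [0.4848, -0.1469, 0.0734]
orientation: [180.0, -0.0, -8.3]
force: [-0.5, -0.1, -0.4]
opening: 0.0053
gripper_force: 0.0
```

Run:
```python
from h import *
s=shot('wrist');t=shot('scene')
a=s['frame'];u,v=proj(t,[.485,-.147,.06])[0].astype(int);print(u,v)
b=cv2.resize(t['frame'][v-40:v+40,u-50:u+50],(480,384),interpolation=cv2.INTER_CUBIC)
cv2.imwrite('pics/m.png',cv2.resize(np.hstack([a,b]),(796,308))[:,:,::-1])
```

```text
264 179
```

View pics/m.png

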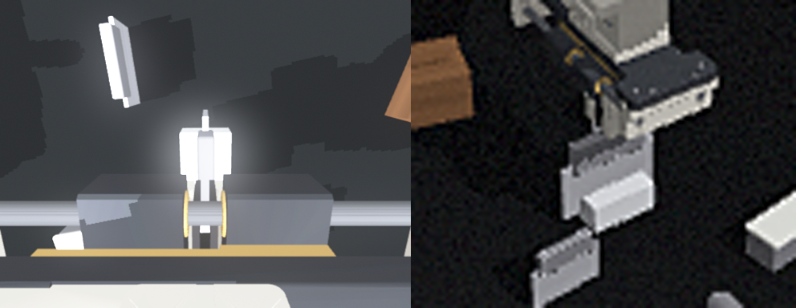

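Run:
```python
from h import *
o=get_obs();print(o['tool_pos'],o['opening'],o['gripper_force'])
for c in ['wrist','scene','top']:
    s=shot(c);print(c,proj(s,[[.485,-.147,.074],[.485,-.147,.055],[.52,-.152,.086],[.45,-.142,.086]]).round(1).tolist(),s['position'],s['attitude'])
    if c!='wrist':
        u,v=proj(s,[.485,-.147,.07])[0].astype(int)
        g=cv2.resize(s['frame'][v-32:v+32,u-32:u+32],(400,400),interpolation=cv2.INTER_CUBIC)
        if c=='scene': a=g
        print(u-32,v-32)
cv2.imwrite('pics/m2.png',np.hstack([a,g])[:,:,::-1])
```

```text
[ 0.48475486 -0.14692578  0.07341542] 0.004865966120903623 0.0
wrist [[256.9, 228.3], [256.8, 217.2], [256.9, 172.2], [257.2, 294.4]] [ 0.55336854 -0.15591714  0.25027039] [ 1.65097010e+02 -7.34112426e-03 -9.83782099e+01]
scene [[264.6, 175.9], [264.6, 180.3], [255.1, 177.0], [273.8, 169.2]] [1.14803314 0.63362334 0.96504873] [-131.90278937    1.21173022  140.41635992]
232 144
top [[259.2, 226.7], [259.1, 226.6], [261.1, 216.3], [257.6, 237.4]] [ 0.51967909 -0.10811223  1.3802661 ] [-176.93519742   -1.11427297  -88.72003325]
227 194
```

View pics/m2.png

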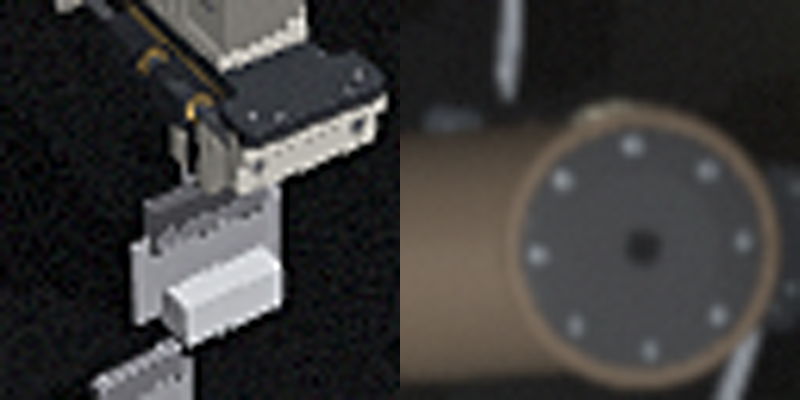

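Request:
play_rows(
  plan=[
    [0, 0, 0, 0, 0, 0],
    [0, 0, 0, 0, 0, 0],
    [0, 0, 0, 0, 0, 0],
  ],
  grip=0,
)

```text
clock: 6.45
tool_pos: [0.4848, -0.1469, 0.0734]
orientation: [-180.0, -0.0, -8.3]
force: [0.1, -0.3, -0.2]
opening: 0.0006
gripper_force: 0.0
```

Run:
```python
from h import *
import pickle
a=pickle.load(open('w2.pkl','rb'));b=snapshot('wrist');print(a['cy'],a['position'],a['attitude'])
def lines(s,uv):
    p=np.array(s['position']);d=ray(s,uv,0)[0]-p;return p,d/np.linalg.norm(d)
def tri(l):
    A=sum(np.eye(3)-np.outer(d,d) for p,d in l);B=sum((np.eye(3)-np.outer(d,d))@p for p,d in l);return np.linalg.solve(A,B)
k=.8024
w=lambda x,y:((x+.5)/4+172-.5,(y+.5)/4+40-.5)
for n,x,y in [('bar front',(348,130),(205,130)),('blade front',(345,84),(205.5,111)),('rest FL',(255,183),(181,128)),('rest FR',(438,180),(231,128))]:
    print(n,tri([lines(a,w(*x)),lines(b,(y[0]/k,y[1]/k))]).round(4))
cv2.imwrite('pics/n.png',cv2.resize(b['frame'][100:330,150:370,::-1],None,fx=2.6,fy=2.6,interpolation=cv2.INTER_CUBIC))
```

```text
191.27787004973564 [ 0.49787636 -0.14486112  0.36959325] [ 1.64687482e+02 -1.49544438e-02 -9.95274470e+01]
bar front [ 0.522  -0.1519  0.0671]
blade front [ 0.5333 -0.1536  0.0485]
rest FL [ 0.5175 -0.1279  0.0093]
rest FR [ 0.5105 -0.1746  0.009 ]
```

View pics/n.png

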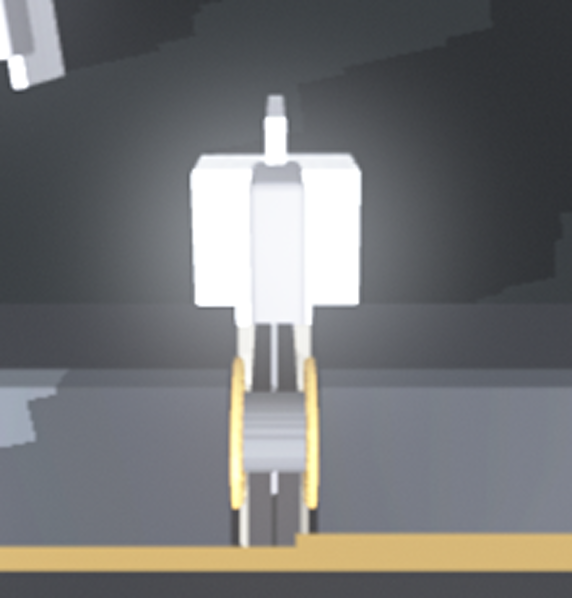

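Nothing is between the pads. The picture shows the tips (row 322 in the crop) sitting above the bar (rows 165 to 322). Going 2.3 cm lower is safe either way, so I'll open, descend and close.

Request:
play_rows(
  plan=[
    [0, 0, 0, 0, 0, 0],
    [0, 0, 0, 0, 0, 0],
    [0, 0, 0, 0, 0, 0],
    [0, 0, 0, 0, 0, 0],
    [0, 0, 0, 0, 0, 0],
    [0, 0, 0, 0, 0, 0],
    [0, 0, 0, 0, 0, 0],
    [0, 0, 0, 0, 0, 0],
    [0, 0, 0.8, 0, 0, 0],
    [0, 0, 0.8, 0, 0, 0],
    [0, 0, 0.7, 0, 0, 0],
    [0, 0, 0, 0, 0, 0],
    [0, 0, 0, 0, 0, 0],
  ],
  grip=5,
)

```text
clock: 7.58
tool_pos: [0.4841, -0.147, 0.0495]
orientation: [180.0, 0.1, -8.3]
force: [-0.3, 0.4, 0.1]
opening: 0.0499
gripper_force: 0.0
```

Request:
play_rows(
  plan=[
    [0, 0, 0, 0, 0, 0],
    [0, 0, 0, 0, 0, 0],
    [0, 0, 0, 0, 0, 0],
    [0, 0, 0, 0, 0, 0],
    [0, 0, 0, 0, 0, 0],
    [0, 0, 0, 0, 0, 0],
    [0, 0, 0, 0, 0, 0],
    [0, 0, 0, 0, 0, 0],
    [0, 0, 0, 0, 0, 0],
    [0, 0, 0, 0, 0, 0],
  ],
  grip=0.5,
)

```text
clock: 8.42
tool_pos: [0.4849, -0.1469, 0.0505]
orientation: [180.0, -0.0, -8.3]
force: [-0.4, 0.1, 1.8]
opening: 0.0117
gripper_force: 30.0
```

The knife is gripped at 11.7 mm opening with 30 N. I'll lift it, carry it behind the block and turn parallel to the slot.

Request:
play_rows(
  plan=[
    [0, 0, -0.5, 0, 0, 0],
    [0, 0, -1.5, 0, 0, 0],
    [0, 0, -3, 0, 0, 0],
    [0, 0, -3, 0, 0, 0],
    [0, 3, -2, 0, 0, 0],
    [0, 3.2, -2, 0, 0, 0],
    [0, 3.2, -2, 0, 0, 0],
    [0, 3.2, -2, 0, 0, 0],
    [0, 3.2, -2, 0, 0, 0],
    [0, 3.2, -2, 0, 0, 0],
    [0, 0, 0, 0, 0, 4.9],
    [0, 0, 0, 0, 0, 4.9],
    [0, 0, 0, 0, 0, 4.8],
    [0, 0, 0, 0, 0, 0],
    [0, 0, 0, 0, 0, 0],
    [0, 0, 0, 0, 0, 0],
    [0, 0, 0, 0, 0, 0],
  ],
)

```text
clock: 9.83
tool_pos: [0.4572, -0.3347, 0.2504]
orientation: [-180.0, 0.0, -22.8]
force: [0.3, -0.7, -1.9]
opening: 0.0118
gripper_force: 30.0
```

Run:
```python
from h import *
s=shot('wrist');o=get_obs();print(o['tool_pos'],o['orientation'],o['opening'])
f=s['frame'];hsv=cv2.cvtColor(f,cv2.COLOR_RGB2HSV)
c=np.array([.548,-.373,.05]);u,v=proj(s,c)[0].astype(int);print(u,v)
print([(round(d['score'],2),np.round(d['position'],4).tolist()) for d in spot_point('wrist','slot')[:3]])
yaw=np.radians(-22.9);L=[(-.0525,-.007),(.0525,-.007),(.0525,.007),(-.0525,.007)]
P=c+np.array([[x*np.cos(yaw)-y*np.sin(yaw),x*np.sin(yaw)+y*np.cos(yaw),0] for x,y in L])
q=proj(s,P)
k=3.6;u0,v0=u-110,max(v-95,0);g=cv2.resize(f[v0:v0+165,u0:u0+220],None,fx=k,fy=k,interpolation=cv2.INTER_CUBIC)
cv2.polylines(g,[((q-[u0,v0]+.5)*k-.5).astype(np.int32)],True,(0,0,255),1)
cv2.imwrite('pics/s.png',g[:,:,::-1]);print(u0,v0)
import pickle;pickle.dump(s,open('s.pkl','wb'))
```

```text
[ 0.45725383 -0.33468384  0.2503892 ] [-1.79998377e+02  9.13081820e-03 -2.28358321e+01] 0.012068404642844711
256 76
[(0.89, [0.547, -0.3747, 0.0517]), (0.64, [0.5514, -0.5432, 0.0507])]
146 0
```

View pics/s.png

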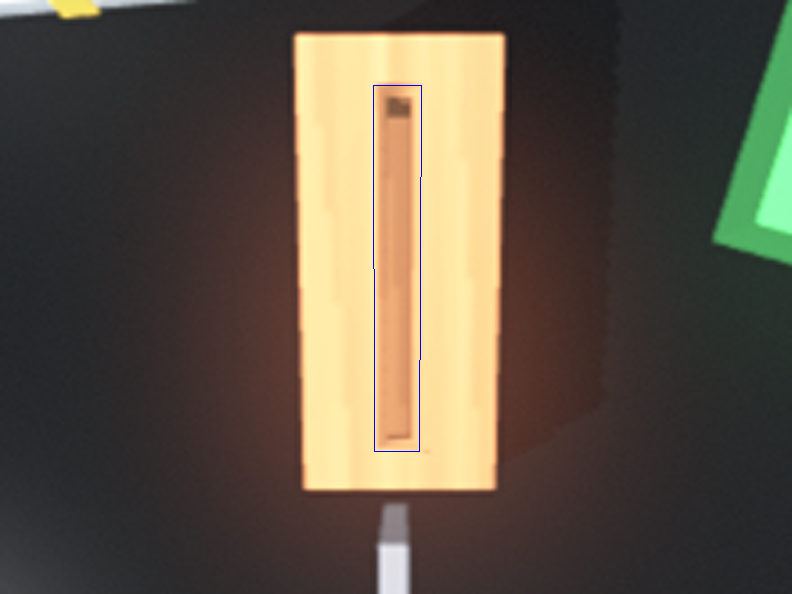

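Slot confirmed at (0.548, -0.373), yaw -22.9°: the blue outline sits on the mouth. The knife's front face shows at crop rows 505 to 543, and I'll use that to get its offset in the hand.

Run:
```python
from h import *
import pickle
from scipy.optimize import least_squares
s=pickle.load(open('s.pkl','rb'));o=get_obs();M=R.from_euler('xyz',o['orientation'],degrees=True).as_matrix();t=o['tool_pos']
m=np.array([[394.5/3.6+146-.4,505/3.6-.4],[393/3.6+146-.4,543/3.6-.4]])
def pts(p): return t+np.array([[p[0]+.045,p[1],p[2]],[p[0]+.045,p[1],p[2]-.054]])@M.T
r=least_squares(lambda p:(proj(s,pts(p))-m).ravel(),[0,0,.04],x_scale=.01);print(r.x,r.fun)
print(tool([.548,-.373,.13]))
for z in (.03,.0405,.06):print(z,proj(s,pts([.001,0,z])),m)
```

```text
[-0.00021316 -0.00109281  0.05308346] [-0.22326142 -0.00044759  0.17224189  0.0003453 ]
[9.850e+00 1.000e-02 1.204e+01]
0.03 [[256.68884413 141.800959  ]
 [257.25207303 154.5660525 ]] [[255.18333333 139.87777778]
 [254.76666667 150.43333333]]
0.0405 [[256.61094743 140.03549804]
 [257.11443319 151.44656521]] [[255.18333333 139.87777778]
 [254.76666667 150.43333333]]
0.06 [[256.4841496  137.16173541]
 [256.89941252 146.57330848]] [[255.18333333 139.87777778]
 [254.76666667 150.43333333]]
```

Request:
play_rows(
  plan=[
    [3.2, 0.1, 0, 0, 0, 0],
    [3.3, 0, 0, 0, 0, 0],
    [3.3, 0, 2, 0, 0, 0],
    [0, 0, 3, 0, 0, 0],
    [0, 0, 3, 0, 0, 0],
    [0, 0, 3, 0, 0, 0],
    [0, 0, 2.5, 0, 0, 0],
    [0, 0, 1, 0, 0, 0],
    [0, 0, 0, 0, 0, 0],
    [0, 0, 0, 0, 0, 0],
    [0, 0, 0, 0, 0, 0],
  ],
)

```text
clock: 10.85
tool_pos: [0.5484, -0.3746, 0.1076]
orientation: [180.0, -0.2, -22.9]
force: [-0.0, -0.1, -1.5]
opening: 0.0119
gripper_force: 30.0
```

Request:
play_rows(
  plan=[
    [0, 0, 0.4, 0, 0, 0],
    [0, 0, 0.4, 0, 0, 0],
    [0, 0, 0.4, 0, 0, 0],
    [0, 0, 0.4, 0, 0, 0],
    [0, 0, 0, 0, 0, 0],
    [0, 0, 0, 0, 0, 0],
  ],
)

```text
clock: 11.35
tool_pos: [0.5469, -0.3739, 0.0891]
orientation: [180.0, 0.0, -22.9]
force: [0.6, -0.2, -1.6]
opening: 0.0119
gripper_force: 30.0
```

Request:
play_rows(
  plan=[
    [0, 0, 0.4, 0, 0, 0],
    [0, 0, 0.4, 0, 0, 0],
    [0, 0, 0.4, 0, 0, 0],
    [0, 0, 0.4, 0, 0, 0],
    [0, 0, 0, 0, 0, 0],
  ],
)

```text
clock: 11.77
tool_pos: [0.5464, -0.3737, 0.0721]
orientation: [-180.0, 0.1, -23.0]
force: [0.5, 0.3, -1.4]
opening: 0.0113
gripper_force: 30.0
```

Request:
play_rows(
  plan=[
    [0, 0, 0.4, 0, 0, 0],
    [0, 0, 0.4, 0, 0, 0],
    [0, 0, 0.3, 0, 0, 0],
    [0, 0, 0.2, 0, 0, 0],
    [0, 0, 0, 0, 0, 0],
    [0, 0, 0, 0, 0, 0],
  ],
)

```text
clock: 12.27
tool_pos: [0.547, -0.374, 0.0603]
orientation: [180.0, 0.0, -22.9]
force: [0.7, -0.6, -1.6]
opening: 0.0118
gripper_force: 30.0
```

Request:
play_rows(
  plan=[
    [0, 0, 0.1, 0, 0, 0],
    [0, 0, 0.1, 0, 0, 0],
    [0, 0, 0, 0, 0, 0],
  ],
)

```text
clock: 12.52
tool_pos: [0.5473, -0.3741, 0.0586]
orientation: [180.0, -0.0, -22.9]
force: [0.6, -0.2, -1.5]
opening: 0.0117
gripper_force: 30.0
```

Request:
play_rows(
  plan=[
    [0, 0, 0.1, 0, 0, 0],
    [0, 0, 0, 0, 0, 0],
    [0, 0, 0, 0, 0, 0],
  ],
)

```text
clock: 12.77
tool_pos: [0.5473, -0.3742, 0.0586]
orientation: [180.0, -0.1, -22.9]
force: [-1.8, 0.9, 5.8]
opening: 0.0119
gripper_force: 30.0
```

The knife bottomed at TCP z 0.0586, as predicted, so it is home. I'll press lightly once more, then release and rise.

Request:
play_rows(
  plan=[
    [0, 0, 0.1, 0, 0, 0],
    [0, 0, 0, 0, 0, 0],
  ],
)

```text
clock: 12.93
tool_pos: [0.5473, -0.3743, 0.0585]
orientation: [180.0, -0.1, -22.9]
force: [-4.4, 2.4, 11.2]
opening: 0.0118
gripper_force: 30.0
```

Request:
play_rows(
  plan=[
    [0, 0, 0, 0, 0, 0],
    [0, 0, 0, 0, 0, 0],
    [0, 0, 0, 0, 0, 0],
    [0, 0, 0, 0, 0, 0],
    [0, 0, 0, 0, 0, 0],
    [0, 0, -0.5, 0, 0, 0],
    [0, 0, -1.5, 0, 0, 0],
    [0, 0, -3, 0, 0, 0],
    [0, 0, -4, 0, 0, 0],
    [0, 0, -4, 0, 0, 0],
    [0, 0, -4, 0, 0, 0],
    [0, 0, -4, 0, 0, 0],
    [0, 0, 0, 0, 0, 0],
    [0, 0, 0, 0, 0, 0],
    [0, 0, 0, 0, 0, 0],
    [0, 0, 0, 0, 0, 0],
  ],
  grip=5,
)

```text
clock: 14.27
tool_pos: [0.5464, -0.3736, 0.2651]
orientation: [-180.0, 0.1, -22.9]
force: [-0.0, -0.5, 0.0]
opening: 0.0498
gripper_force: 0.0
```

Run:
```python
from h import *
s=shot('top','t2.png');print([(round(d['score'],2),np.round(d['position'],4).tolist()) for d in spot_point('top','knife')[:4]])
w=shot('scene','s2.png')
for t in ['knife','axle','crank','microtome']:print(t,[(round(d['score'],2),np.round(d['position'],4).tolist()) for d in spot_point('scene',t)[:4]])
o=get_obs();print(o['tool_pos'],o['orientation'],o['joint_pos'],o['force'])
# microtome yaw: base/housing lid edges from the top view
f=cv2.imread('pics/top0.png');g=cv2.cvtColor(f,cv2.COLOR_BGR2GRAY)[155:240,85:165]
k=(g>150).astype(np.uint8);ys,xs=np.nonzero(k)
ln=cv2.HoughLinesP(cv2.Canny(cv2.resize(g,None,fx=4,fy=4,interpolation=cv2.INTER_CUBIC),50,120),1,np.pi/720,60,minLineLength=100,maxLineGap=10)
for l in ln[:,0]:
    uv=np.array(l.reshape(2,2))/4+[85,155];P=ray(s,uv,.223)
    d=P[1]-P[0];print(uv.round(1).tolist(),round(np.degrees(np.arctan2(d[1],d[0])),1),round(np.linalg.norm(d),3))
```

```text
[(0.56, [0.5766, -0.0938, -0.0023]), (0.53, [0.5469, -0.3746, 0.0163])]
knife [(0.8, [0.3968, -0.224, 0.0015]), (0.5, [0.5485, -0.378, 0.0144])]
axle []
crank [(0.61, [0.5813, 0.1117, 0.1333])]
microtome [(0.63, [0.5133, 0.2848, -0.001])]
[ 0.54700526 -0.37401053  0.2658744 ] [ 1.79995421e+02  4.96443395e-02 -2.29415351e+01] [-1.75373410e+01  1.77992337e+01  4.26585635e+00 -1.19891717e-04
 -7.65164776e+01  8.45958359e+01] [0.30842705 0.10421944 0.53054415]Traceback (most recent call last):
  File "<stdin>", line 10, in <module>
TypeError: 'NoneType' object is not subscriptable
```

Run:
```python
from h import *
s=shot('top')
c=np.array([(62,47),(178,62),(155,205),(33,190)])/3+[85,150]
P=ray(s,c,.223);print(P.round(3).tolist())
for i,j,off in((1,0,90),(2,3,90),(3,0,0),(2,1,0)):
    d=P[j]-P[i];print(round(np.degrees(np.arctan2(d[1],d[0]))-off,1),np.linalg.norm(d))
m=np.array([.5137,.286,0])
for y in(-6,-8,-10,-12):
    M=R.from_euler('z',y,degrees=True).as_matrix();print(y,(m+M@[.04,-.107,.115]).round(4))
```

```text
[[0.659, 0.316, 0.223], [0.647, 0.201, 0.223], [0.506, 0.219, 0.223], [0.518, 0.338, 0.223]]
-6.0 0.11491748106618632
-5.7 0.11991209947719236
-8.9 0.1431055628613492
-6.9 0.1423742494202441
-6 [0.5423 0.1754 0.115 ]
-8 [0.5384 0.1745 0.115 ]
-10 [0.5345 0.1737 0.115 ]
-12 [0.5306 0.173  0.115 ]
```

The knife is home, with its origin at z ≈ 0.016. The microtome's yaw is about -7°, the axle is near (0.540, 0.175) and the crank near (0.582, 0.110, 0.13). I'm going above the crank.

Request:
play_rows(
  plan=[
    [-1.29, -3.76, 0, 0, 0, 0],
    [-1.29, -3.76, 0, 0, 0, 0],
    [-1.29, -3.76, 0, 0, 0, 0],
    [-1.29, -3.76, 0, 0, 0, 0],
    [-1.29, -3.76, 0, 0, 0, 0],
    [-1.29, -3.76, 0, 0, 0, 0],
    [-1.29, -3.76, 0, 0, 0, 0],
    [-1.29, -3.76, 0, 0, 0, 0],
    [-1.29, -3.76, 0, 0, 0, 0],
    [-1.29, -3.76, 0, 0, 0, 0],
    [-1.29, -3.76, 0, 0, 0, 0],
    [-1.29, -3.76, 0, 0, 0, 0],
  ],
)

```text
clock: 15.67
tool_pos: [0.5802, 0.1039, 0.2668]
orientation: [-180.0, -0.0, -22.9]
force: [0.4, -0.3, -0.4]
opening: 0.0503
gripper_force: 0.0
```

Request:
play_rows(
  plan=[
    [0, 0, 0, 0, 0, 6.74],
    [0, 0, 0, 0, 0, 6.74],
    [0, 0, 0, 0, 0, 6.74],
    [0, 0, 0, 0, 0, 6.74],
    [0, 0, 0, 0, 0, 6.74],
    [0, 0, 0, 0, 0, 6.74],
    [0, 0, 0, 0, 0, 6.74],
    [0, 0, 0, 0, 0, 6.74],
    [0, 0, 0, 0, 0, 6.74],
    [0, 0, 0, 0, 0, 6.74],
    [0, 0, 0, 0, 0, 6.74],
    [0, 0, 0, 0, 0, 0],
    [0, 0, 0, 0, 0, 0],
    [0, 0, 0, 0, 0, 0],
    [0, 0, 0, 0, 0, 0],
    [0, 0, 0, 0, 0, 0],
  ],
)

```text
clock: 17.0
tool_pos: [0.5804, 0.1019, 0.2664]
orientation: [180.0, 0.0, -97.0]
force: [-0.1, 0.4, -0.4]
opening: 0.05
gripper_force: 0.0
```

Run:
```python
from h import *
import pickle
s=shot('wrist','w3.png');pickle.dump(s,open('w3.pkl','wb'))
for t in ['crank','axle']:print(t,[(round(d['score'],2),np.round(d['position'],4).tolist()) for d in spot_point('wrist',t)[:2]])
o=get_obs();print(o['tool_pos'],o['orientation'],o['joint_pos'],o['force'],s['position'])
f=s['frame'].copy()
M=R.from_euler('z',-7,degrees=True).as_matrix();A=np.array([.540,.175,.115])
a=np.radians(73)
ln=lambda y,r:A+M@[.05*np.sin(a)+r,y,.05*np.cos(a)]
g=cv2.resize(f,(800,600),interpolation=cv2.INTER_CUBIC);k=800/512
T=np.linspace(0,2*np.pi,60)
for L,col in(([ln(-.03,.011),ln(-.085,.011),ln(-.085,-.011),ln(-.03,-.011)],(255,0,0)),([A+M@[.07*np.sin(t),0,.07*np.cos(t)] for t in T],(0,0,255))):
    cv2.polylines(g,[(proj(s,L)*k).astype(np.int32)],True,col,1)
cv2.imwrite('pics/w3o.png',g[:,:,::-1])
```

```text
crank [(0.7, [0.5814, 0.1161, 0.1299])]
axle [(0.75, [0.5426, 0.1689, 0.1153])]
[0.58040717 0.10182339 0.2664265 ] [-1.79997367e+02 -9.91224101e-04 -9.70316156e+01] [ 2.89471409e+01  1.06446044e+01 -5.17579579e+00  2.44174344e-03
 -7.41780511e+01 -3.59794222e+01] [-0.7118501   0.00646443 -0.14286035] [0.57208464 0.03416465 0.44328058]
```

View pics/w3o.png

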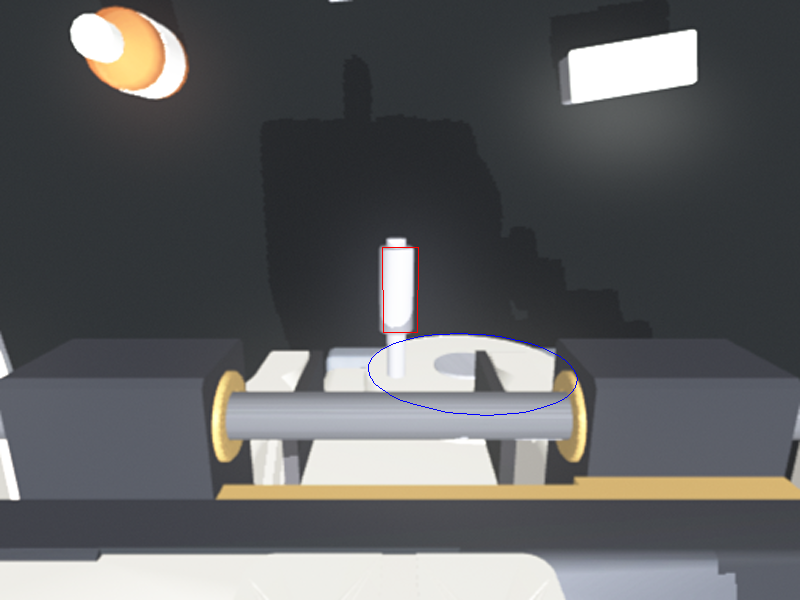

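The overlay fits: crank sleeve at (397, 244–333), within 2 px of the model, and the wheel rim too. The fingertips sit about 20 mm behind the reported TCP, so I'll grip with TCP z = crank z − 0.038.

Request:
play_rows(
  plan=[
    [0, 0, 3.5, 0, 0, 0],
    [0, 0, 3.5, 0, 0, 0],
    [0, 0, 3.5, 0, 0, 0],
    [0, -0.1, 3, 0, 0, 0],
    [0, 0, 2, 0, 0, 0],
    [0, 0, 1, 0, 0, 0],
    [0, 0, 0.9, 0, 0, 0],
    [0, 0, 0, 0, 0, 0],
    [0, 0, 0, 0, 0, 0],
    [0, 0, 0, 0, 0, 0],
    [0, 0, 0, 0, 0, 0],
    [0, 0, 0, 0, 0, 0],
    [0, 0, 0, 0, 0, 0],
  ],
)

```text
clock: 18.23
tool_pos: [0.5818, 0.1019, 0.0933]
orientation: [-179.9, 0.0, -97.1]
force: [-0.0, -0.7, -1.0]
opening: 0.0503
gripper_force: 0.0
```

Request:
play_rows(
  plan=[
    [0, 0, 0, 0, 0, 0],
  ],
)

```text
clock: 18.32
tool_pos: [0.5816, 0.1018, 0.0929]
orientation: [-180.0, 0.0, -97.1]
force: [0.4, -0.1, 0.4]
opening: 0.0499
gripper_force: 0.0
```

Request:
play_rows(
  plan=[
    [0, 0, 0, 0, 0, 0],
  ],
)

```text
clock: 18.4
tool_pos: [0.5815, 0.1017, 0.0927]
orientation: [-180.0, 0.0, -97.1]
force: [0.5, -0.3, 0.4]
opening: 0.0502
gripper_force: 0.0
```

Request:
play_rows(
  plan=[
    [0, 0, 0, 0, 0, 0],
  ],
)

```text
clock: 18.48
tool_pos: [0.5814, 0.1017, 0.0925]
orientation: [-180.0, 0.0, -97.1]
force: [-0.0, -0.3, -0.5]
opening: 0.0501
gripper_force: 0.0
```

Request:
play_rows(
  plan=[
    [0, 0, 0, 0, 0, 0],
  ],
)

```text
clock: 18.57
tool_pos: [0.5814, 0.1017, 0.0924]
orientation: [-180.0, -0.0, -97.1]
force: [-0.4, 0.6, 0.4]
opening: 0.0498
gripper_force: 0.0
```

Request:
play_rows(
  plan=[
    [0, 0, 0, 0, 0, 0],
    [0, 0, 0, 0, 0, 0],
    [0, 0, 0, 0, 0, 0],
    [0, 0, 0, 0, 0, 0],
    [0, 0, 0, 0, 0, 0],
    [0, 0, 0, 0, 0, 0],
    [0, 0, 0, 0, 0, 0],
    [0, 0, 0, 0, 0, 0],
    [0, 0, 0, 0, 0, 0],
  ],
  grip=1.5,
)

```text
clock: 19.32
tool_pos: [0.5823, 0.1017, 0.0927]
orientation: [-179.9, 0.0, -97.1]
force: [5.2, -2.9, -2.0]
opening: 0.0212
gripper_force: 30.0
```

The crank is gripped at 21 mm opening with 30 N. I'll start with a small turn to check the assumed angle of 73°.

```bash
cat >> h.py <<'E'
def arc(a0,n,step,cur=None,r=5.0,per=4):
    "rows (tool y, tool z in cm) along the crank circle, grouped by call; cur=(X,Z) cm start offset from axle"
    a=np.radians(a0+step*np.arange(1,n+1));P=np.c_[r*np.sin(a),r*np.cos(a)]
    c=np.array([r*np.sin(np.radians(a0)),r*np.cos(np.radians(a0))]) if cur is None else np.array(cur)
    out=[]
    for p in P:
        d=np.round(p-c,2);c=c+d;out.append([0,float(-d[0]),float(-d[1]),0,0,0])
    for i in range(0,n,per):print(a0+step*min(i+per,n),[[0 if abs(v)<1e-9 else round(v,2) for v in q] for q in out[i:i+per]])
E
python3 -c "
from h import *
arc(73,4,5,per=2)"
```

```text
83 [[0, -0.11, 0.42, 0, 0, 0], [0, -0.07, 0.43, 0, 0, 0]]
93 [[0, -0.04, 0.44, 0, 0, 0], [0, 0.01, 0.43, 0, 0, 0]]
```

Request:
play_rows(
  plan=[
    [0, -0.11, 0.42, 0, 0, 0],
    [0, -0.07, 0.43, 0, 0, 0],
  ],
)

```text
clock: 19.48
tool_pos: [0.584, 0.1014, 0.0843]
orientation: [-179.9, 0.0, -97.1]
force: [2.7, -2.8, 2.0]
opening: 0.0212
gripper_force: 30.0
```

Request:
play_rows(
  plan=[
    [0, -0.04, 0.44, 0, 0, 0],
    [0, 0.01, 0.43, 0, 0, 0],
  ],
)

```text
clock: 19.65
tool_pos: [0.5843, 0.1014, 0.0749]
orientation: [-179.9, 0.0, -97.1]
force: [4.7, -2.8, 0.7]
opening: 0.0213
gripper_force: 30.0
```

Request:
play_rows(
  plan=[
    [0, 0, 0, 0, 0, 0],
    [0, 0, 0, 0, 0, 0],
    [0, 0, 0, 0, 0, 0],
  ],
)

```text
clock: 19.9
tool_pos: [0.5841, 0.1014, 0.0741]
orientation: [-180.0, -0.0, -97.1]
force: [7.8, -2.5, -6.5]
opening: 0.0211
gripper_force: 30.0
```

```bash
python3 -c "
from h import *
arc(94.7,90,4,cur=(4.9,-.34),per=5)"
```

```text
114.7 [[0, -0.04, 0.42, 0, 0, 0], [0, 0.06, 0.34, 0, 0, 0], [0, 0.09, 0.34, 0, 0, 0], [0, 0.11, 0.33, 0, 0, 0], [0, 0.14, 0.32, 0, 0, 0]]
134.7 [[0, 0.15, 0.31, 0, 0, 0], [0, 0.18, 0.3, 0, 0, 0], [0, 0.2, 0.29, 0, 0, 0], [0, 0.22, 0.27, 0, 0, 0], [0, 0.24, 0.26, 0, 0, 0]]
154.7 [[0, 0.25, 0.24, 0, 0, 0], [0, 0.27, 0.22, 0, 0, 0], [0, 0.28, 0.2, 0, 0, 0], [0, 0.3, 0.18, 0, 0, 0], [0, 0.31, 0.16, 0, 0, 0]]
174.7 [[0, 0.32, 0.14, 0, 0, 0], [0, 0.33, 0.11, 0, 0, 0], [0, 0.34, 0.1, 0, 0, 0], [0, 0.34, 0.06, 0, 0, 0], [0, 0.35, 0.05, 0, 0, 0]]
194.7 [[0, 0.35, 0.02, 0, 0, 0], [0, 0.35, -0.01, 0, 0, 0], [0, 0.34, -0.02, 0, 0, 0], [0, 0.35, -0.06, 0, 0, 0], [0, 0.34, -0.07, 0, 0, 0]]
214.7 [[0, 0.33, -0.1, 0, 0, 0], [0, 0.33, -0.13, 0, 0, 0], [0, 0.32, -0.14, 0, 0, 0], [0, 0.3, -0.17, 0, 0, 0], [0, 0.3, -0.19, 0, 0, 0]]
234.7 [[0, 0.28, -0.21, 0, 0, 0], [0, 0.26, -0.23, 0, 0, 0], [0, 0.25, -0.24, 0, 0, 0], [0, 0.23, -0.26, 0, 0, 0], [0, 0.21, -0.28, 0, 0, 0]]
254.7 [[0, 0.19, -0.29, 0, 0, 0], [0, 0.17, -0.31, 0, 0, 0], [0, 0.15, -0.31, 0, 0, 0], [0, 0.13, -0.33, 0, 0, 0], [0, 0.1, -0.33, 0, 
[... 738 characters left out ...]
 [[0, -0.35, -0.02, 0, 0, 0], [0, -0.35, 0.01, 0, 0, 0], [0, -0.34, 0.02, 0, 0, 0], [0, -0.35, 0.06, 0, 0, 0], [0, -0.34, 0.07, 0, 0, 0]]
394.7 [[0, -0.33, 0.1, 0, 0, 0], [0, -0.33, 0.13, 0, 0, 0], [0, -0.32, 0.14, 0, 0, 0], [0, -0.3, 0.17, 0, 0, 0], [0, -0.3, 0.19, 0, 0, 0]]
414.7 [[0, -0.28, 0.21, 0, 0, 0], [0, -0.26, 0.23, 0, 0, 0], [0, -0.25, 0.24, 0, 0, 0], [0, -0.23, 0.26, 0, 0, 0], [0, -0.21, 0.28, 0, 0, 0]]
434.7 [[0, -0.19, 0.29, 0, 0, 0], [0, -0.17, 0.31, 0, 0, 0], [0, -0.15, 0.31, 0, 0, 0], [0, -0.13, 0.33, 0, 0, 0], [0, -0.1, 0.33, 0, 0, 0]]
454.7 [[0, -0.08, 0.34, 0, 0, 0], [0, -0.06, 0.34, 0, 0, 0], [0, -0.03, 0.35, 0, 0, 0], [0, -0.01, 0.35, 0, 0, 0], [0, 0.02, 0.35, 0, 0, 0]]
```

Request:
play_rows(
  plan=[
    [0, -0.04, 0.42, 0, 0, 0],
    [0, 0.06, 0.34, 0, 0, 0],
    [0, 0.09, 0.34, 0, 0, 0],
    [0, 0.11, 0.33, 0, 0, 0],
    [0, 0.14, 0.32, 0, 0, 0],
  ],
)

```text
clock: 20.32
tool_pos: [0.5796, 0.102, 0.0571]
orientation: [180.0, -0.0, -97.1]
force: [2.6, -1.5, -0.1]
opening: 0.0214
gripper_force: 30.0
```

Request:
play_rows(
  plan=[
    [0, 0.15, 0.31, 0, 0, 0],
    [0, 0.18, 0.3, 0, 0, 0],
    [0, 0.2, 0.29, 0, 0, 0],
    [0, 0.22, 0.27, 0, 0, 0],
    [0, 0.24, 0.26, 0, 0, 0],
  ],
)

```text
clock: 20.73
tool_pos: [0.5699, 0.1032, 0.0431]
orientation: [-180.0, 0.0, -97.1]
force: [1.7, -0.7, -1.7]
opening: 0.0209
gripper_force: 30.0
```

Request:
play_rows(
  plan=[
    [0, 0.25, 0.24, 0, 0, 0],
    [0, 0.27, 0.22, 0, 0, 0],
    [0, 0.28, 0.2, 0, 0, 0],
    [0, 0.3, 0.18, 0, 0, 0],
    [0, 0.31, 0.16, 0, 0, 0],
  ],
)

```text
clock: 21.15
tool_pos: [0.5558, 0.1049, 0.0331]
orientation: [180.0, 0.0, -97.1]
force: [2.7, 0.6, -2.3]
opening: 0.0212
gripper_force: 30.0
```

Request:
play_rows(
  plan=[
    [0, 0.32, 0.14, 0, 0, 0],
    [0, 0.33, 0.11, 0, 0, 0],
    [0, 0.34, 0.1, 0, 0, 0],
    [0, 0.34, 0.06, 0, 0, 0],
    [0, 0.35, 0.05, 0, 0, 0],
  ],
)

```text
clock: 21.57
tool_pos: [0.5389, 0.107, 0.0286]
orientation: [180.0, 0.0, -97.1]
force: [2.3, 1.2, -3.9]
opening: 0.0208
gripper_force: 30.0
```

Request:
play_rows(
  plan=[
    [0, 0.35, 0.02, 0, 0, 0],
    [0, 0.35, -0.01, 0, 0, 0],
    [0, 0.34, -0.02, 0, 0, 0],
    [0, 0.35, -0.06, 0, 0, 0],
    [0, 0.34, -0.07, 0, 0, 0],
  ],
)

```text
clock: 21.98
tool_pos: [0.5218, 0.1092, 0.0302]
orientation: [180.0, 0.0, -97.1]
force: [2.5, 2.4, -4.6]
opening: 0.0209
gripper_force: 30.0
```

Request:
play_rows(
  plan=[
    [0, 0.33, -0.1, 0, 0, 0],
    [0, 0.33, -0.13, 0, 0, 0],
    [0, 0.32, -0.14, 0, 0, 0],
    [0, 0.3, -0.17, 0, 0, 0],
    [0, 0.3, -0.19, 0, 0, 0],
  ],
)

```text
clock: 22.4
tool_pos: [0.5062, 0.1112, 0.0377]
orientation: [180.0, 0.0, -97.1]
force: [2.4, 3.9, -5.1]
opening: 0.0208
gripper_force: 30.0
```

Request:
play_rows(
  plan=[
    [0, 0.28, -0.21, 0, 0, 0],
    [0, 0.26, -0.23, 0, 0, 0],
    [0, 0.25, -0.24, 0, 0, 0],
    [0, 0.23, -0.26, 0, 0, 0],
    [0, 0.21, -0.28, 0, 0, 0],
  ],
)

```text
clock: 22.82
tool_pos: [0.4941, 0.1127, 0.05]
orientation: [180.0, 0.0, -97.1]
force: [0.5, 6.1, -6.1]
opening: 0.0211
gripper_force: 30.0
```

Request:
play_rows(
  plan=[
    [0, 0.19, -0.29, 0, 0, 0],
    [0, 0.17, -0.31, 0, 0, 0],
    [0, 0.15, -0.31, 0, 0, 0],
    [0, 0.13, -0.33, 0, 0, 0],
    [0, 0.1, -0.33, 0, 0, 0],
  ],
)

```text
clock: 23.23
tool_pos: [0.4868, 0.1136, 0.0657]
orientation: [-180.0, 0.0, -97.1]
force: [1.5, 4.8, -6.5]
opening: 0.0211
gripper_force: 30.0
```

Request:
play_rows(
  plan=[
    [0, 0.08, -0.34, 0, 0, 0],
    [0, 0.06, -0.34, 0, 0, 0],
    [0, 0.03, -0.35, 0, 0, 0],
    [0, 0.01, -0.35, 0, 0, 0],
    [0, -0.02, -0.35, 0, 0, 0],
  ],
)

```text
clock: 23.65
tool_pos: [0.4854, 0.1138, 0.0831]
orientation: [-180.0, 0.0, -97.1]
force: [0.8, 4.3, -6.6]
opening: 0.0208
gripper_force: 30.0
```

Request:
play_rows(
  plan=[
    [0, -0.04, -0.35, 0, 0, 0],
    [0, -0.06, -0.34, 0, 0, 0],
    [0, -0.09, -0.34, 0, 0, 0],
    [0, -0.11, -0.33, 0, 0, 0],
    [0, -0.14, -0.32, 0, 0, 0],
  ],
)

```text
clock: 24.07
tool_pos: [0.4899, 0.1132, 0.0997]
orientation: [-180.0, 0.0, -97.1]
force: [3.4, 5.0, -8.9]
opening: 0.0212
gripper_force: 30.0
```

Request:
play_rows(
  plan=[
    [0, -0.15, -0.31, 0, 0, 0],
    [0, -0.18, -0.3, 0, 0, 0],
    [0, -0.2, -0.29, 0, 0, 0],
    [0, -0.22, -0.27, 0, 0, 0],
    [0, -0.24, -0.26, 0, 0, 0],
  ],
)

```text
clock: 24.48
tool_pos: [0.4993, 0.112, 0.1135]
orientation: [180.0, 0.0, -97.1]
force: [2.9, 5.8, -12.0]
opening: 0.0214
gripper_force: 30.0
```

Request:
play_rows(
  plan=[
    [0, -0.25, -0.24, 0, 0, 0],
    [0, -0.27, -0.22, 0, 0, 0],
    [0, -0.28, -0.2, 0, 0, 0],
    [0, -0.3, -0.18, 0, 0, 0],
    [0, -0.31, -0.16, 0, 0, 0],
  ],
)

```text
clock: 24.9
tool_pos: [0.5122, 0.1103, 0.1231]
orientation: [179.8, 0.0, -97.1]
force: [-2.5, 6.9, -8.7]
opening: 0.0208
gripper_force: 30.0
```

Request:
play_rows(
  plan=[
    [0, -0.32, -0.14, 0, 0, 0],
    [0, -0.33, -0.11, 0, 0, 0],
    [0, -0.34, -0.1, 0, 0, 0],
    [0, -0.34, -0.06, 0, 0, 0],
    [0, -0.35, -0.05, 0, 0, 0],
  ],
)

```text
clock: 25.32
tool_pos: [0.5287, 0.1082, 0.1281]
orientation: [179.8, -0.0, -97.1]
force: [-5.3, 8.0, -3.5]
opening: 0.0213
gripper_force: 30.0
```

Request:
play_rows(
  plan=[
    [0, -0.35, -0.02, 0, 0, 0],
    [0, -0.35, 0.01, 0, 0, 0],
    [0, -0.34, 0.02, 0, 0, 0],
    [0, -0.35, 0.06, 0, 0, 0],
    [0, -0.34, 0.07, 0, 0, 0],
  ],
)

```text
clock: 25.73
tool_pos: [0.5461, 0.1061, 0.1271]
orientation: [179.9, -0.0, -97.1]
force: [-4.8, 7.1, 0.0]
opening: 0.0207
gripper_force: 30.0
```

Request:
play_rows(
  plan=[
    [0, -0.33, 0.1, 0, 0, 0],
    [0, -0.33, 0.13, 0, 0, 0],
    [0, -0.32, 0.14, 0, 0, 0],
    [0, -0.3, 0.17, 0, 0, 0],
    [0, -0.3, 0.19, 0, 0, 0],
  ],
)

```text
clock: 26.15
tool_pos: [0.5622, 0.104, 0.1201]
orientation: [179.9, -0.0, -97.1]
force: [-4.1, 6.3, 0.6]
opening: 0.0212
gripper_force: 30.0
```

Request:
play_rows(
  plan=[
    [0, -0.28, 0.21, 0, 0, 0],
    [0, -0.26, 0.23, 0, 0, 0],
    [0, -0.25, 0.24, 0, 0, 0],
    [0, -0.23, 0.26, 0, 0, 0],
    [0, -0.21, 0.28, 0, 0, 0],
  ],
)

```text
clock: 26.57
tool_pos: [0.5748, 0.1025, 0.1081]
orientation: [180.0, -0.0, -97.1]
force: [-2.7, 4.3, 0.6]
opening: 0.0213
gripper_force: 30.0
```

Request:
play_rows(
  plan=[
    [0, -0.19, 0.29, 0, 0, 0],
    [0, -0.17, 0.31, 0, 0, 0],
    [0, -0.15, 0.31, 0, 0, 0],
    [0, -0.13, 0.33, 0, 0, 0],
    [0, -0.1, 0.33, 0, 0, 0],
  ],
)

```text
clock: 26.98
tool_pos: [0.5824, 0.1015, 0.0924]
orientation: [180.0, -0.0, -97.1]
force: [-2.6, 3.0, 1.8]
opening: 0.0212
gripper_force: 30.0
```

Request:
play_rows(
  plan=[
    [0, -0.08, 0.34, 0, 0, 0],
    [0, -0.06, 0.34, 0, 0, 0],
    [0, -0.03, 0.35, 0, 0, 0],
    [0, -0.01, 0.35, 0, 0, 0],
    [0, 0.02, 0.35, 0, 0, 0],
  ],
)

```text
clock: 27.4
tool_pos: [0.5843, 0.1013, 0.0742]
orientation: [180.0, -0.0, -97.1]
force: [-2.5, 3.6, 1.2]
opening: 0.0211
gripper_force: 30.0
```

```bash
cat > fit.py <<'E'
from h import *
d=np.array([[.5796,.102,.0571,2.6,-1.5,-.1],[.5699,.1032,.0431,1.7,-.7,-1.7],[.5558,.1049,.0331,2.7,.6,-2.3],[.5389,.107,.0286,2.3,1.2,-3.9],[.5218,.1092,.0302,2.5,2.4,-4.6],[.5062,.1112,.0377,2.4,3.9,-5.1],[.4941,.1127,.05,.5,6.1,-6.1],[.4868,.1136,.0657,1.5,4.8,-6.5],[.4854,.1138,.0831,.8,4.3,-6.6],[.4899,.1132,.0997,3.4,5,-8.9],[.4993,.112,.1135,2.9,5.8,-12],[.5122,.1103,.1231,-2.5,6.9,-8.7],[.5287,.1082,.1281,-5.3,8,-3.5],[.5461,.1061,.1271,-4.8,7.1,0],[.5622,.104,.1201,-4.1,6.3,.6],[.5748,.1025,.1081,-2.7,4.3,.6],[.5824,.1015,.0924,-2.6,3,1.8],[.5843,.1013,.0742,-2.5,3.6,1.2]])
c,s=np.cos(np.radians(-7)),np.sin(np.radians(-7))
X=d[:,0]*c+d[:,1]*s;Z=d[:,2];FX=d[:,3]*c+d[:,4]*s;FZ=d[:,5]
k=np.linalg.lstsq(np.c_[2*X,2*Z,np.ones(len(X))],X**2+Z**2,rcond=None)[0];r=np.sqrt(k[2]+k[0]**2+k[1]**2)
print('centre',k[:2],'r',r)
a=np.arctan2(X-k[0],Z-k[1]);T=-r*(FX*np.cos(a)-FZ*np.sin(a))
def fit(i):
    p=np.linalg.lstsq(np.c_[np.ones(i.sum()),np.sin(a[i]),np.cos(a[i])],T[i],rcond=None)[0]
    res=T-(p[0]+p[1]*np.sin(a)+p[2]*np.cos(a))
    phi=np.degrees(np.arctan2(-p[2],-p[1]));print('D',p[0],'W',np.hypot(p[1],p[2]),'phi',phi,'target a',(180-phi)%360);return res
res=fit(np.ones(len(a),bool));print(np.c_[np.degrees(a)%360,T,res].round(3))
fit(abs(res)<1.5*res.std())
E
python3 fit.py
```

```text
centre [0.51770544 0.07847427] r 0.05000847021273675
D 0.20215642467714862 W 0.16330656586396244 phi -35.08728940100739 target a 215.08728940100738
[[ 1.15336e+02  5.50000e-02  1.30000e-02]
 [ 1.35004e+02  3.00000e-03 -3.90000e-02]
 [ 1.54990e+02  7.00000e-02  9.00000e-03]
 [ 1.75258e+02  9.00000e-02 -7.00000e-03]
 [ 1.95186e+02  1.66000e-01  1.90000e-02]
 [ 2.15263e+02  2.25000e-01  2.20000e-02]
 [ 2.35235e+02  2.44000e-01 -1.50000e-02]
 [ 2.55209e+02  3.26000e-01  1.80000e-02]
 [ 2.75308e+02  3.27000e-01 -1.70000e-02]
 [ 2.95129e+02  3.44000e-01 -1.90000e-02]
 [ 3.14392e+02  3.53000e-01 -1.00000e-02]
 [ 3.32972e+02  3.46000e-01 -1.00000e-03]
 [ 3.52955e+02  3.31000e-01  1.90000e-02]
 [ 1.31870e+01  2.74000e-01  1.10000e-02]
 [ 3.35750e+01  2.18000e-01  1.20000e-02]
 [ 5.36920e+01  1.19000e-01 -3.10000e-02]
 [ 7.38160e+01  1.28000e-01  2.80000e-02]
 [ 9.48960e+01  4.70000e-02 -1.40000e-02]]
D 0.20733981063971887 W 0.1563085856144696 phi -36.38051646153463 target a 216.38051646153463
```

The fit is clean: drag 0.202, weight moment 0.163, target angle about 215.5°. A reverse pass will cancel any lag on the way there.

```bash
python3 -c "
from h import *
arc(94.8,55,-4,cur=(5.0,-.41),per=5)"
```

```text
74.8 [[0, 0, -0.34, 0, 0, 0], [0, 0.01, -0.35, 0, 0, 0], [0, 0.03, -0.35, 0, 0, 0], [0, 0.06, -0.34, 0, 0, 0], [0, 0.07, -0.34, 0, 0, 0]]
54.8 [[0, 0.11, -0.33, 0, 0, 0], [0, 0.12, -0.33, 0, 0, 0], [0, 0.15, -0.32, 0, 0, 0], [0, 0.17, -0.3, 0, 0, 0], [0, 0.19, -0.29, 0, 0, 0]]
34.8 [[0, 0.22, -0.28, 0, 0, 0], [0, 0.23, -0.26, 0, 0, 0], [0, 0.24, -0.25, 0, 0, 0], [0, 0.27, -0.23, 0, 0, 0], [0, 0.28, -0.21, 0, 0, 0]]
14.799999999999997 [[0, 0.29, -0.18, 0, 0, 0], [0, 0.31, -0.17, 0, 0, 0], [0, 0.31, -0.15, 0, 0, 0], [0, 0.33, -0.12, 0, 0, 0], [0, 0.33, -0.1, 0, 0, 0]]
-5.200000000000003 [[0, 0.34, -0.08, 0, 0, 0], [0, 0.35, -0.05, 0, 0, 0], [0, 0.35, -0.03, 0, 0, 0], [0, 0.34, -0.01, 0, 0, 0], [0, 0.35, 0.02, 0, 0, 0]]
-25.200000000000003 [[0, 0.35, 0.04, 0, 0, 0], [0, 0.34, 0.07, 0, 0, 0], [0, 0.34, 0.09, 0, 0, 0], [0, 0.33, 0.12, 0, 0, 0], [0, 0.32, 0.14, 0, 0, 0]]
-45.2 [[0, 0.31, 0.16, 0, 0, 0], [0, 0.3, 0.18, 0, 0, 0], [0, 0.28, 0.2, 0, 0, 0], [0, 0.27, 0.22, 0, 0, 0], [0, 0.26, 0.24, 0, 0, 0]]
-65.2 [[0, 0.23, 0.25, 0, 0, 0], [0, 0.22, 0.27, 0, 0, 0], [0, 0.2, 0.29, 0, 0, 0], [0, 0.18, 0.3, 0, 0, 0], [0, 0.16, 0.31, 0, 0, 0]]
-85.2 [[0, 0.13, 0.32, 0, 0, 0], [0, 0.12, 0.33, 0, 0, 0], [0, 0.09, 0.34, 0, 0, 0], [0, 0.06, 0.35, 0, 0, 0], [0, 0.04, 0.34, 0, 0, 0]]
-105.2 [[0, 0.02, 0.35, 0, 0, 0], [0, -0.01, 0.35, 0, 0, 0], [0, -0.03, 0.35, 0, 0, 0], [0, -0.06, 0.34, 0, 0, 0], [0, -0.07, 0.34, 0, 0, 0]]
-125.2 [[0, -0.11, 0.33, 0, 0, 0], [0, -0.12, 0.33, 0, 0, 0], [0, -0.15, 0.32, 0, 0, 0], [0, -0.17, 0.3, 0, 0, 0], [0, -0.19, 0.29, 0, 0, 0]]
```

Request:
play_rows(
  plan=[
    [0, 0, -0.34, 0, 0, 0],
    [0, 0.01, -0.35, 0, 0, 0],
    [0, 0.03, -0.35, 0, 0, 0],
    [0, 0.06, -0.34, 0, 0, 0],
    [0, 0.07, -0.34, 0, 0, 0],
  ],
)

```text
clock: 27.82
tool_pos: [0.5825, 0.1015, 0.0919]
orientation: [180.0, -0.0, -97.1]
force: [1.4, 2.8, -6.1]
opening: 0.0212
gripper_force: 30.0
```

Request:
play_rows(
  plan=[
    [0, 0.11, -0.33, 0, 0, 0],
    [0, 0.12, -0.33, 0, 0, 0],
    [0, 0.15, -0.32, 0, 0, 0],
    [0, 0.17, -0.3, 0, 0, 0],
    [0, 0.19, -0.29, 0, 0, 0],
  ],
)

```text
clock: 28.23
tool_pos: [0.575, 0.1025, 0.1078]
orientation: [180.0, 0.0, -97.1]
force: [1.7, 2.9, -5.3]
opening: 0.0213
gripper_force: 30.0
```

Request:
play_rows(
  plan=[
    [0, 0.22, -0.28, 0, 0, 0],
    [0, 0.23, -0.26, 0, 0, 0],
    [0, 0.24, -0.25, 0, 0, 0],
    [0, 0.27, -0.23, 0, 0, 0],
    [0, 0.28, -0.21, 0, 0, 0],
  ],
)

```text
clock: 28.65
tool_pos: [0.5626, 0.104, 0.1199]
orientation: [180.0, 0.0, -97.1]
force: [1.5, 3.7, -6.6]
opening: 0.0212
gripper_force: 30.0
```

Request:
play_rows(
  plan=[
    [0, 0.29, -0.18, 0, 0, 0],
    [0, 0.31, -0.17, 0, 0, 0],
    [0, 0.31, -0.15, 0, 0, 0],
    [0, 0.33, -0.12, 0, 0, 0],
    [0, 0.33, -0.1, 0, 0, 0],
  ],
)

```text
clock: 29.07
tool_pos: [0.547, 0.106, 0.1269]
orientation: [180.0, 0.0, -97.1]
force: [1.6, 3.7, -8.0]
opening: 0.0213
gripper_force: 30.0
```

Request:
play_rows(
  plan=[
    [0, 0.34, -0.08, 0, 0, 0],
    [0, 0.35, -0.05, 0, 0, 0],
    [0, 0.35, -0.03, 0, 0, 0],
    [0, 0.34, -0.01, 0, 0, 0],
    [0, 0.35, 0.02, 0, 0, 0],
  ],
)

```text
clock: 29.48
tool_pos: [0.53, 0.1082, 0.1283]
orientation: [-180.0, 0.0, -97.1]
force: [3.4, 4.2, -10.8]
opening: 0.021
gripper_force: 30.0
```

Request:
play_rows(
  plan=[
    [0, 0.35, 0.04, 0, 0, 0],
    [0, 0.34, 0.07, 0, 0, 0],
    [0, 0.34, 0.09, 0, 0, 0],
    [0, 0.33, 0.12, 0, 0, 0],
    [0, 0.32, 0.14, 0, 0, 0],
  ],
)

```text
clock: 29.9
tool_pos: [0.514, 0.1102, 0.124]
orientation: [-179.9, 0.0, -97.1]
force: [7.4, 2.4, -9.5]
opening: 0.0211
gripper_force: 30.0
```

Request:
play_rows(
  plan=[
    [0, 0.31, 0.16, 0, 0, 0],
    [0, 0.3, 0.18, 0, 0, 0],
    [0, 0.28, 0.2, 0, 0, 0],
    [0, 0.27, 0.22, 0, 0, 0],
    [0, 0.26, 0.24, 0, 0, 0],
  ],
)

```text
clock: 30.32
tool_pos: [0.5007, 0.1119, 0.1148]
orientation: [-179.8, 0.0, -97.0]
force: [6.1, -0.2, -4.2]
opening: 0.0213
gripper_force: 30.0
```

Request:
play_rows(
  plan=[
    [0, 0.23, 0.25, 0, 0, 0],
    [0, 0.22, 0.27, 0, 0, 0],
    [0, 0.2, 0.29, 0, 0, 0],
    [0, 0.18, 0.3, 0, 0, 0],
    [0, 0.16, 0.31, 0, 0, 0],
  ],
)

```text
clock: 30.73
tool_pos: [0.49, 0.1132, 0.0999]
orientation: [-179.9, 0.0, -97.1]
force: [5.2, 1.1, -0.9]
opening: 0.0211
gripper_force: 30.0
```

Request:
play_rows(
  plan=[
    [0, 0.13, 0.32, 0, 0, 0],
    [0, 0.12, 0.33, 0, 0, 0],
    [0, 0.09, 0.34, 0, 0, 0],
    [0, 0.06, 0.35, 0, 0, 0],
    [0, 0.04, 0.34, 0, 0, 0],
  ],
)

```text
clock: 31.15
tool_pos: [0.4853, 0.1138, 0.0826]
orientation: [-180.0, 0.0, -97.1]
force: [4.6, 2.8, 0.6]
opening: 0.021
gripper_force: 30.0
```

Request:
play_rows(
  plan=[
    [0, 0.02, 0.35, 0, 0, 0],
    [0, -0.01, 0.35, 0, 0, 0],
    [0, -0.03, 0.35, 0, 0, 0],
    [0, -0.06, 0.34, 0, 0, 0],
    [0, -0.07, 0.34, 0, 0, 0],
  ],
)

```text
clock: 31.57
tool_pos: [0.4868, 0.1136, 0.0653]
orientation: [-180.0, 0.0, -97.1]
force: [3.5, 2.6, 2.9]
opening: 0.0212
gripper_force: 30.0
```

Request:
play_rows(
  plan=[
    [0, -0.11, 0.33, 0, 0, 0],
    [0, -0.12, 0.33, 0, 0, 0],
    [0, -0.15, 0.32, 0, 0, 0],
    [0, -0.17, 0.3, 0, 0, 0],
    [0, -0.19, 0.29, 0, 0, 0],
  ],
)

```text
clock: 31.98
tool_pos: [0.4942, 0.1126, 0.0496]
orientation: [180.0, 0.0, -97.1]
force: [0.9, 4.5, 4.4]
opening: 0.0213
gripper_force: 30.0
```

```bash
cat >> fit.py <<'E'
e=np.array([[.5825,.1015,.0919,1.4,2.8,-6.1],[.575,.1025,.1078,1.7,2.9,-5.3],[.5626,.104,.1199,1.5,3.7,-6.6],[.547,.106,.1269,1.6,3.7,-8],[.53,.1082,.1283,3.4,4.2,-10.8],[.514,.1102,.124,7.4,2.4,-9.5],[.5007,.1119,.1148,6.1,-.2,-4.2],[.49,.1132,.0999,5.2,1.1,-.9],[.4853,.1138,.0826,4.6,2.8,.6],[.4868,.1136,.0653,3.5,2.6,2.9],[.4942,.1126,.0496,.9,4.5,4.4]])
X2=e[:,0]*c+e[:,1]*s;Z2=e[:,2];F2=e[:,3]*c+e[:,4]*s
a2=np.arctan2(X2-k[0],Z2-k[1]);T2=-r*(F2*np.cos(a2)-e[:,5]*np.sin(a2))
for A,TT,g,n in((a2,T2,-np.ones(len(a2)),'rev'),(np.r_[a,a2],np.r_[T,T2],np.r_[np.ones(len(a)),-np.ones(len(a2))],'both')):
    H=np.c_[g,np.sin(A),np.cos(A)];p=np.linalg.lstsq(H,TT,rcond=None)[0];rs=TT-H@p
    phi=np.degrees(np.arctan2(-p[2],-p[1]));print(n,p[0],np.hypot(*p[1:]),'target',(180-phi)%360,'rms',rs.std(),rs.round(3))
    if n=='both':
        i=abs(rs)<.03;p=np.linalg.lstsq(H[i],TT[i],rcond=None)[0];print('trim',i.sum(),p[0],np.hypot(*p[1:]),(180-np.degrees(np.arctan2(-p[2],-p[1])))%360)
E
python3 fit.py|tail -8
python3 -c "
from h import *
arc(-125.2,5,-4,per=5)"
```

```text
[ 9.48960e+01  4.70000e-02 -1.40000e-02]]
D 0.20733981063971887 W 0.1563085856144696 phi -36.38051646153463 target a 216.38051646153463
rev 0.20727134956250992 0.14577913500337808 target 211.74745408694184 rms 0.019086687266273942 [-0.002  0.009 -0.015  0.01   0.029 -0.036 -0.01  -0.005  0.03   0.009
 -0.02 ]
both 0.20651589483615426 0.1570067504294784 target 214.01057662048063 rms 0.019763703537465774 [ 0.003 -0.05  -0.002 -0.018  0.01   0.015 -0.02   0.016 -0.017 -0.017
 -0.008  0.002  0.021  0.012  0.01  -0.035  0.022 -0.022  0.     0.007
 -0.021 -0.     0.016 -0.049 -0.023 -0.016  0.022  0.006 -0.019]
trim 26 0.20825187405315534 0.15621049186868352 215.4325584110625
-145.2 [[0, -0.21, 0.28, 0, 0, 0], [0, -0.23, 0.26, 0, 0, 0], [0, -0.25, 0.25, 0, 0, 0], [0, -0.26, 0.22, 0, 0, 0], [0, -0.28, 0.21, 0, 0, 0]]
```

The forward and reverse passes agree on about 214.5° (-145.2°). I'll finish there.

Request:
play_rows(
  plan=[
    [0, -0.21, 0.28, 0, 0, 0],
    [0, -0.23, 0.26, 0, 0, 0],
    [0, -0.25, 0.25, 0, 0, 0],
    [0, -0.26, 0.22, 0, 0, 0],
    [0, -0.28, 0.21, 0, 0, 0],
    [0, 0, 0, 0, 0, 0],
    [0, 0, 0, 0, 0, 0],
    [0, 0, 0, 0, 0, 0],
    [0, 0, 0, 0, 0, 0],
    [0, 0, 0, 0, 0, 0],
    [0, 0, 0, 0, 0, 0],
    [0, 0, 0, 0, 0, 0],
    [0, 0, 0, 0, 0, 0],
  ],
)

```text
clock: 33.07
tool_pos: [0.5066, 0.1111, 0.0372]
orientation: [-180.0, 0.0, -97.1]
force: [4.5, 4.6, -1.4]
opening: 0.0212
gripper_force: 30.0
```

Run:
```python
from h import *
o=get_obs();c,s=np.cos(np.radians(-7)),np.sin(np.radians(-7))
p=o['tool_pos'];print(p,np.degrees(np.arctan2(p[0]*c+p[1]*s-.51770,p[2]-.07847))%360,o['force'],o['opening'],np.abs(o['qvel']).max())
shot('top')
for t in ['knife','bottle','slidebox','dish']:print(t,[(round(d['score'],2),np.round(d['position'],3).tolist()) for d in spot_point('top',t)[:4]])
```

```text
[0.50663545 0.111102   0.03721654] 214.52654319346973 [ 4.51792355  4.63289114 -1.42886554] 0.02124334430402752 0.08584485119138056
knife [(0.5, [0.548, -0.375, 0.018]), (0.4, [0.4, -0.222, 0.0]), (0.37, [0.575, -0.096, -0.003])]
bottle [(0.64, [0.755, -0.067, 0.003]), (0.17, [0.706, -0.322, -0.001])]
slidebox [(0.71, [0.394, -0.017, 0.0])]
dish [(0.72, [0.71, -0.325, -0.001])]
```

The wheel is at rest at 214.5°, the crank is held, the knife is home and the bystanders haven't moved. Handing in.

```bash
python3 -c "
from h import *
print(close_job())"
```

```text
the job is handed in; nothing more can be done
None
```

The job is handed in (no verdict came back): the knife was slid home in the wooden block and released, and the wheel then stopped at a crank angle of 214.5°, which my force readings put within a few degrees of the weight straight down, with the crank grip still held.

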